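Push the worn sleeve out of a pedestal bearing with a drift

TASK

Take from the wooden rest the drift that will push the worn brass sleeve (it passes through the bore of the grey pedestal, but not through the sleeve), and push the sleeve with it right through the bore, from the open side, so that it drops into the tray on the far side. Then lay that drift back in the same place on the rest, the same way round as it lay, and let go. Do not touch the sleeve with the fingers, leave the other drift in its place, and do not disturb the hammer, the bottle and the tin.

Things in the scene. Friction and masses are not known exactly. Their poses are not given: they have to be found in the camera images.
- pedestal: Grey pedestal bearing on a fixed plywood board (12 mm thick, 150 mm wide, x -65 to 205 mm). Origin: on the bench top (z = 0) below the bore's middle. x: the push direction, from the open side to the tray; z up. The housing is 70 mm long (x -35 to 35), 70 mm wide, top 125 mm above the bench, foot 130 mm wide up to 45 mm. On the open side the board is bare.
- bore_in (a point): Centre of the bore's mouth on the open side, where the drift enters; x is the push direction. The bore is round, 40 mm in diameter, level, straight through along the pedestal's x, its axis 85 mm above the bench. A spring plunger (steel pin rising 16 mm above the housing's top) presses on the sleeve: sliding it takes about 3 to 15 N.
- bore_out (a point): Centre of the mouth of the bore on the tray side, 70 mm further along x.
- tray (a point): Centre of the catch tray's inner floor, 35 mm above the bench, 112 mm along x from the pedestal's origin. Cork floor 150 x 110 mm between housing and end wall; side walls up to 77 mm above the bench, end wall up to 87 mm. Its axes are the pedestal's.
- sleeve: Worn brass sleeve, loose, a plain tube 60 mm long, 38 mm outside and 24 mm inside diameter, about 0.25 kg. Origin: its centre; x is its axis. Starts in the bore, up to 4 mm from the bore's middle along it.
- drift_thick: Thick drift, loose, 200 mm long: dark steel square handle 30 x 30 x 90 mm, then a white round rod 32 mm thick, 110 mm long. Origin: the handle's centre, on the rod's axis; x runs from handle to rod; the rod's end is at x = 155 mm. About 0.56 kg, balance point 5 to 25 mm ahead of the origin. Starts level in a place of the rest, axis 60 mm above the bench.
- drift_thick_tip (a point): Centre of the flat free end of the thick drift's rod, 155 mm along its x from its origin.
- drift_slim: Slim drift, loose, 200 mm long: dark steel square handle 30 x 30 x 90 mm, then a white round rod 18 mm thick, 110 mm long. Origin: the handle's centre, on the rod's axis; x runs from handle to rod; the rod's end is at x = 155 mm. About 0.48 kg, balance point 5 to 25 mm ahead of the origin. Starts level in a place of the rest, axis 60 mm above the bench.
- rest: Wooden rest, fixed: board 130 x 200 x 12 mm. Origin: under the board's centre, on the bench; x: the way both drifts point. Two places, 60 mm to either side along y; each has two forked blocks 34 mm before and behind, 12 mm thick, that carry the handle's ends, its underside 45 mm above the bench, between flared lips up to 62 mm high, 2 to 3 mm clear of it a side. 56 mm of handle lies free between them.
- hammer: Hammer lying on the bench, a bystander.
- oil: Grey plastic bottle standing on the bench, 60 mm in diameter and 150 mm tall, a bystander. Origin: centre of its underside.
- tin: Steel tin standing on the bench, 80 mm in diameter and 90 mm tall, a bystander. Origin: centre of its underside.
Not all that is in view belongs to the job. Leave any pink or purple look-alike of the drift_thick alone.

How it is judged:
By the outcome, as a careful person would: the job done as asked, in the order asked, and still so for the second after the job is handed in, with the robot touching nothing.
It also fails if it takes over 48 s, if anything falls off the work surface, if the arm or the gripper's body presses on something with over 40 N, if the wrist force passes 120 N, or if a joint passes its speed limit or range.

ROBOT

A 6-joint arm with a two-finger parallel gripper is mounted at the origin on the work surface. World frame = base frame: x ahead of the robot, y to its left, z up, the work surface at z = 0. Lengths are in mm, angles in rad, forces in N, time in s.
With the tool pointing down it reaches from about 350 to 975 mm from the base axis. Payload 7.1 kg.
Tool frame: the origin (TCP) lies on the front face of the gripper's body, between the roots of the fingers; the fingertips stand 80 mm ahead of it and the grasp point (between the pads) lies 61 mm ahead of it (env.tips_ahead is the distance from the TCP to the fingertips, in mm); z points along the fingers, y is the direction in which the jaws open and shut (so a half turn about z gives the same grasp; the last joint's range is limited). The gripper opens to 88 mm and grips with 3 to 60 N. Pads are 20 mm wide; open, the fingers measure 115 mm over their backs; the gripper's body (75 mm by 178 mm) begins 61 mm behind the grasp point.
Start: joints at [1.328, 0.423, 1.63, -0, 1.089, -0.019], TCP at [138.679, 609.404, 302.675] pointing down, gripper open.
Joint ranges: [-3, 3], [-0.9, 2.11], [0.09, 2.58], [-1.31, 4.45], [0.11, 2.69], [-2.54, 2.54]. Speed limits (rad/s): [2.39, 2.39, 3.01, 3.14, 3.14, 3.14].

INTERFACE

Orientations are given as a unit quaternion [x, y, z, w].
In Python, from station import env, set_gripper, viewer, workorder gives the robot as it stands. Calls block until the motion is done:
- env.reach(position, orientation): joint-space move of the TCP to a pose.
- env.move_l(position, rot=None, rate=150, f_stop=None): straight line of the TCP; rot=None keeps the orientation; rate is the mean speed in mm/s. With f_stop (N) it stops when the force on the tool has changed by that much, and returns True; else False.
- env.move_joints(angles): joint-space move.
- set_gripper(opening): finger opening in mm; the grip force is fixed at half the most; returns when the fingers have stopped.
- env.hold(seconds).
- env.ik(position, orientation): joint angles nearest the present ones, or None.
- env.read_state(): the state.
- viewer.camera(name): name is "scene" or "side" or "wrist"; returns the picture (480x640x3 uint8, blue, green, red); there is no depth.
- viewer.camera_params(name): a dict with "fx", "fy", "cx", "cy" (pixels), "dist" ([k1, k2, p1, p2, k3] as OpenCV has them; the pictures are not rectified), "pose" (4x4, takes a point from camera to world coordinates); the wrist camera has in their place "tool_from_camera" (4x4, takes a point from camera to tool coordinates, whose origin is the TCP and whose axes are the flange's). Camera axes: x right, y up, looking along -z (the intrinsics and any distortion apply to the point x, -y, -z); pixel columns grow to the right and rows downward; lengths in mm; the calibration is good to about 2 mm. A picture is of the moment at which its call begins: read the wrist's pose just before it. camera_params takes no time and is no camera call.
A pose or a line that the arm cannot do raises env.IKError and nothing moves.
- workorder.sign_off(): hands the job in, once; it reports no verdict.
The state is a dict: "time_s": time; "qpos": joint angles; "dq": joint speeds; "tau": joint torques, N m; "tool_pos": TCP position; "orientation": TCP orientation; "force": force on the tool from outside, world axes, zero at the start; "wrist_torque": the same for the moment, N m; "width": finger opening in mm.
Only numpy, scipy, OpenCV 4.12 (cv2) and the standard library are available. Lean on these libraries where they do the work, as an engineer would, in place of code of your own. Each camera call takes 0.05 s, during which the arm holds its last target.

## Working session

There is one attempt and no reset: what is moved stays moved. The work goes in short steps, each a Python script; the robot and the scene stay as the last script left them, time stands still between calls to the robot, and variables do not carry over. Pictures are saved under pics/ and viewed, and the job is handed in when it is done.

```bash
ls; mkdir -p pics; python3 - <<'E'
from station import env,viewer
import cv2,json
s=env.read_state();print(s['time_s'],s['tool_pos'],s['orientation'],s['width'])
for n in ['scene','side','wrist']:
    cv2.imwrite(f'pics/a_{n}.png',viewer.camera(n))
    p=viewer.camera_params(n);print(n,p)
E
```

```text
pics
0.0 [138.56677234 609.00291056 301.91018521] [ 1.11646658e-01  9.93747685e-01 -7.43411378e-04 -1.00260556e-04] 87.81725599514067
scene {'fx': 539.884884865173, 'fy': 539.884884865173, 'cx': 323.0358992851992, 'cy': 238.08111949190894, 'dist': array([0.03494938, 0.        , 0.        , 0.        , 0.        ]), 'pose': array([[-7.77544970e-01, -4.78319587e-01,  4.08208515e-01,
         1.08829894e+03],
       [ 6.28561811e-01, -6.10055275e-01,  4.82434049e-01,
         5.98555478e+02],
       [ 1.82721032e-02,  6.31698452e-01,  7.74998836e-01,
         1.21696414e+03],
       [ 0.00000000e+00,  0.00000000e+00,  0.00000000e+00,
         1.00000000e+00]])}
side {'fx': 440.83476395616924, 'fy': 440.83476395616924, 'cx': 320.3882229316406, 'cy': 239.8974526079289, 'dist': array([-0.04358133,  0.        ,  0.        ,  0.        ,  0.        ]), 'pose': array([[ 8.73873720e-01,  3.23667066e-01, -3.62745574e-01,
         1.16286304e+02],
       [-4.86133241e-01,  5.75053081e-01, -6.58018561e-01,
        -8.12335102e+02],
       [-4.38097742e-03,  7.51367809e-01,  6.59869095e-01,
         7.86317697e+02],
       [ 0.00000000e+00,  0.00000000e+00,  0.00000000e+00,
         1.00000000e+00]])}
wrist {'fx': 428.8877886063286, 'fy': 428.8877886063286, 'cx': 325.05503511557026, 'cy': 238.53586369964023, 'dist': array([-0.05743645,  0.        ,  0.        ,  0.        ,  0.        ]), 'tool_from_camera': array([[ 4.85150271e-05,  9.56237000e-01,  2.92593230e-01,
         8.09942838e+01],
       [ 9.99999979e-01, -1.04566153e-04,  1.75926826e-04,
        -8.67600199e-01],
       [ 1.98823089e-04,  2.92593215e-01, -9.56236985e-01,
        -8.18571065e+01],
       [ 0.00000000e+00,  0.00000000e+00,  0.00000000e+00,
         1.00000000e+00]])}
```

View pics/a_scene.png

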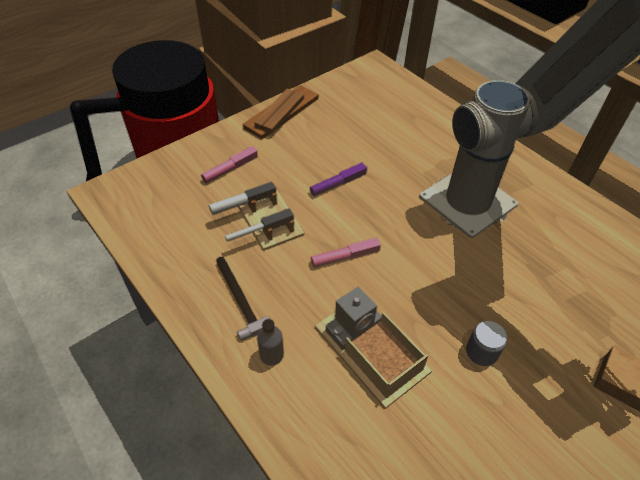

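View pics/a_side.png

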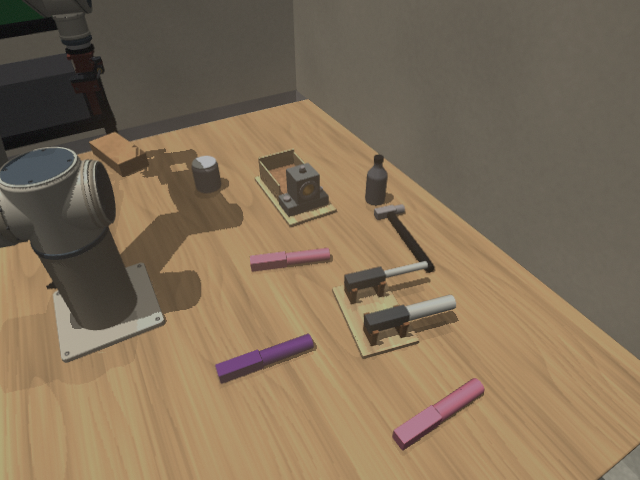

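View pics/a_wrist.png

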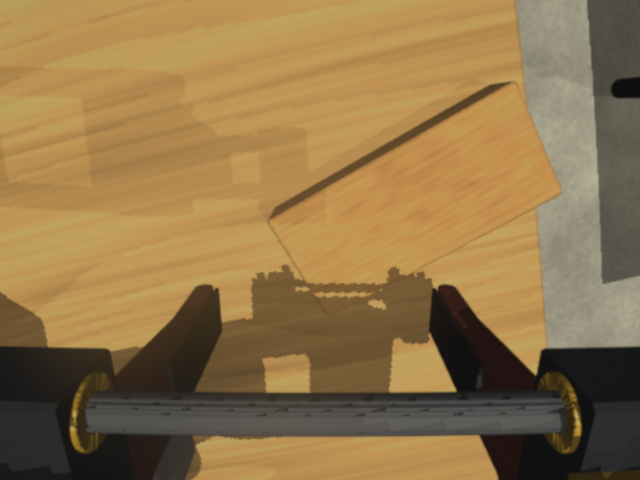

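The scene view shows the thick drift (white rod tip about (212,208), handle end about (276,189)), the slim drift next to it, and the pedestal at (356,312) with the tray running down-right. The pink and purple look-alikes lie around them. I'll get rough positions by ray casting first.

```bash
cat > h.py <<'E'
from station import env,set_gripper,viewer,workorder
import numpy as np,cv2
from scipy.spatial.transform import Rotation as R
def cam(n,save=None):
    s=env.read_state(); img=viewer.camera(n); p=viewer.camera_params(n)
    if n=='wrist':
        T=np.eye(4);T[:3,:3]=R.from_quat(s['orientation']).as_matrix();T[:3,3]=s['tool_pos']
        P=T@p['tool_from_camera']
    else: P=p['pose']
    if save:
        cv2.imwrite(f'pics/{save}.png',img); np.savez(f'pics/{save}.npz',P=P,K=[p['fx'],p['fy'],p['cx'],p['cy']],d=p['dist'])
    return img
def load(save):
    z=np.load(f'pics/{save}.npz'); return z['P'],z['K'],z['d']
def ray(c,uv):
    P,K,d=c; M=np.array([[K[0],0,K[2]],[0,K[1],K[3]],[0,0,1]])
    q=cv2.undistortPoints(np.array(uv,float).reshape(-1,1,2),M,d)[:,0]
    D=np.c_[q[:,0],-q[:,1],-np.ones(len(q))]@P[:3,:3].T
    return P[:3,3],D/np.linalg.norm(D,axis=1,keepdims=True)
def onz(c,uv,z):
    o,D=ray(c,uv); return o+D*((z-o[2])/D[:,2])[:,None]
def tri(obs):
    # obs: list of (cam, uv) ; least squares point + residual distances
    A=np.zeros((3,3));b=np.zeros(3);L=[]
    for c,uv in obs:
        o,D=ray(c,[uv]);d=D[0];Q=np.eye(3)-np.outer(d,d);A+=Q;b+=Q@o;L.append((Q,o))
    x=np.linalg.solve(A,b); return x,[float(np.linalg.norm(Q@(x-o))) for Q,o in L]
def proj(c,X):
    P,K,d=c; X=np.atleast_2d(X); pc=(X-P[:3,3])@P[:3,:3]
    M=np.array([[K[0],0,K[2]],[0,K[1],K[3]],[0,0,1]])
    return cv2.projectPoints(np.c_[pc[:,0],-pc[:,1],-pc[:,2]],np.zeros(3),np.zeros(3),M,d)[0][:,0]
def crop(src,dst,x,y,w,h):
    im=cv2.imread(f'pics/{src}.png')[y:y+h,x:x+w]; f=min(800/w,600/h)
    cv2.imwrite(f'pics/{dst}.png',cv2.resize(im,None,fx=f,fy=f,interpolation=cv2.INTER_CUBIC))
E
python3 - <<'E'
from h import *
cam('scene','s0');cam('side','d0')
s=load('s0');d=load('d0')
print('thick tip',onz(s,[(212,208)],60),onz(d,[(453,303)],60),tri([(s,(212,208)),(d,(453,303))]))
print('thick handle',onz(s,[(276,189)],60))
print('slim',onz(s,[(228,237),(293,216)],60))
print('pin',tri([(s,(355,298)),(d,(302,167))]))
print('tray corners',onz(s,[(426,355),(382,390)],87))
crop('s0','s0c',190,170,240,180); crop('s0','s0d',300,280,160,120);crop('d0','d0c',240,140,100,80)
E
```

```text
thick tip [[ 660.19144126 -405.67005333   60.        ]] [[ 664.23484609 -407.91085564   60.        ]] (array([ 661.83497467, -407.10489537,   60.4127618 ]), [2.2144259424553328, 2.2144259424555264])
thick handle [[ 470.61626297 -354.74985091   60.        ]]
slim [[ 682.60199911 -286.24695802   60.        ]
 [ 495.27954301 -237.87096489   60.        ]]
pin (array([575.31400275, 118.23071681, 141.37347841]), [1.9031289186859122, 1.9031289186858276])
tray corners [[524.7891972  310.85366476  87.        ]
 [661.7506531  309.72853     87.        ]]
```

View pics/s0d.png

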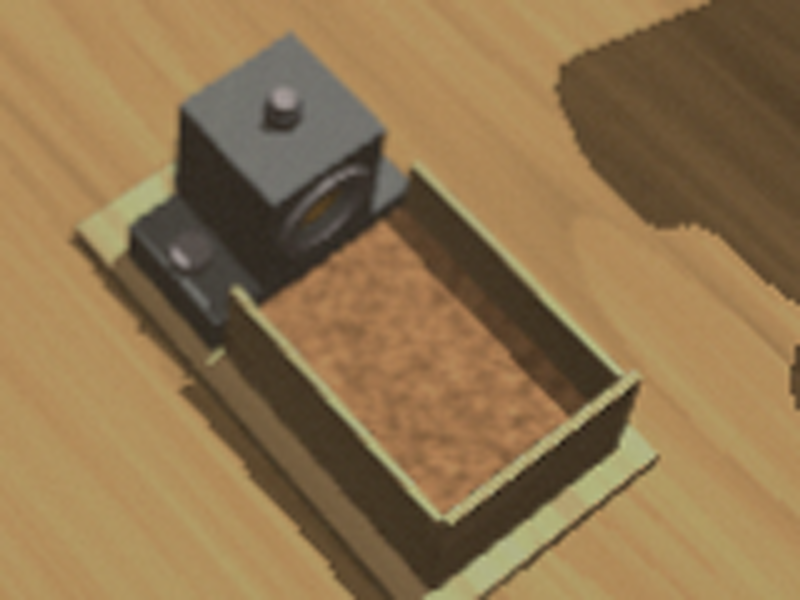

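View pics/d0c.png

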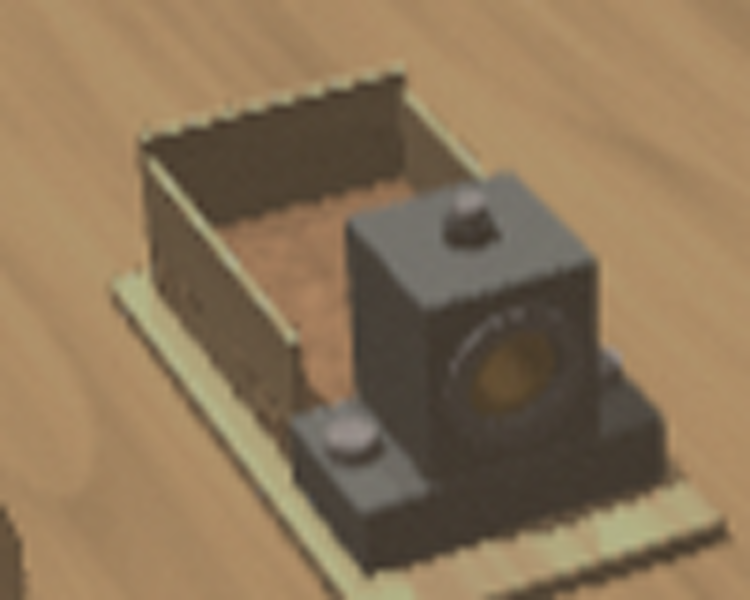

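The sleeve shows inside the bore from both sides, and the push direction is roughly world +y. Next come wrist-camera views of the pedestal, first from above and then obliquely at the mouth, and after that of the rest.

```bash
cat >> h.py <<'E'
TFC=viewer.camera_params('wrist')['tool_from_camera']
def look(target,frm,up):
    """tool pose putting wrist camera at frm looking at target, image-up ~ up"""
    t=np.array(target,float);f=np.array(frm,float)
    z=(f-t)/np.linalg.norm(f-t);y=np.array(up,float);y-=y@z*z;y/=np.linalg.norm(y);x=np.cross(y,z)
    C=np.eye(4);C[:3,:3]=np.c_[x,y,z];C[:3,3]=f
    T=C@np.linalg.inv(TFC);return T[:3,3],R.from_matrix(T[:3,:3]).as_quat()
E
python3 - <<'E'
from h import *
s=load('s0')
print('pinks',onz(s,[(313,262),(380,244),(311,190),(366,168)],15).round())
print('oil',onz(s,[(272,358)],0).round(),'tin',onz(s,[(486,355)],0).round(),'ham',onz(s,[(240,335),(268,325),(220,260)],10).round())
ped=np.array([575,118,90]);rest=np.array([560,-320,60])
V={}
for nm,t,offs in [('ped',ped,[(0,-150,330),(0,-60,400),(0,-280,230),(0,-260,150),(-60,0,400),(60,-150,350)]),('rest',rest,[(0,0,420),(-90,0,400),(80,0,400),(-60,100,400),(0,-80,400)])]:
  for o in offs:
    for up in [(1,0,0),(-1,0,0),(0,1,0),(0,-1,0)]:
        p,q=look(t,t+np.array(o),up)
        j=env.ik(p,q)
        print(nm,o,up,p.round(),None if j is None else np.round(j,2))
E
```

```text
pinks [[ 531. -100.   15.]
 [ 341.  -32.   15.]
 [ 364. -322.   15.]
 [ 164. -291.   15.]]
oil [[785.  59.   0.]] tin [[364. 381.   0.]] ham [[ 813.  -38.   10.]
 [ 742.  -17.   10.]
 [ 727. -268.   10.]]
ped (0, -150, 330) (1, 0, 0) [522.   9. 327.] [-0.2   0.19  1.98  0.64  0.84  1.03]
ped (0, -150, 330) (-1, 0, 0) [628.  11. 328.] [-0.13  0.54  1.45  0.36  1.53 -1.85]
ped (0, -150, 330) (0, 1, 0) [576. -39. 305.] [-0.34  0.46  1.71  0.7   1.32 -0.64]
ped (0, -150, 330) (0, -1, 0) [574.  59. 349.] None
ped (0, -60, 400) (1, 0, 0) [522.  72. 389.] [0.06 0.08 1.91 0.16 0.85 1.56]
ped (0, -60, 400) (-1, 0, 0) [628.  74. 389.] [ 0.04  0.47  1.39  0.15  1.58 -1.57]
ped (0, -60, 400) (0, 1, 0) [576.  20. 381.] [-0.16  0.3   1.68  0.46  1.27 -0.32]
ped (0, -60, 400) (0, -1, 0) [574. 126. 397.] None
ped (0, -280, 230) (1, 0, 0) [522. -84. 255.] [-0.53  0.48  1.95  1.01  1.18  0.54]
ped (0, -280, 230) (-1, 0, 0) [628. -83. 256.] [-0.36  0.74  1.42  0.63  1.68 -2.24]
ped (0, -280, 230) (0, 1, 0) [ 576. -117.  214.] [-0.54  0.78  1.63  0.92  1.61 -0.96]
ped (0, -280, 230) (0, -1, 0) [574. -49
[... 1841 characters left out ...]
.58]
rest (80, 0, 400) (0, -1, 0) [ 619. -267.  360.] None
rest (-60, 100, 400) (1, 0, 0) [ 462. -247.  355.] [-0.52  0.07  2.05  0.05  0.53  0.96]
rest (-60, 100, 400) (-1, 0, 0) [ 568. -242.  369.] [-0.32  0.37  1.56 -0.29  1.29 -1.78]
rest (-60, 100, 400) (0, 1, 0) [ 514. -296.  375.] [-0.59  0.27  1.69  0.14  1.1  -0.66]
rest (-60, 100, 400) (0, -1, 0) [ 516. -193.  349.] None
rest (0, -80, 400) (1, 0, 0) [ 507. -381.  360.] [-0.79  0.36  1.62  0.39  1.11  0.65]
rest (0, -80, 400) (-1, 0, 0) [ 613. -379.  360.] [-0.57  0.66  1.13  0.    1.7  -2.17]
rest (0, -80, 400) (0, 1, 0) [ 561. -432.  350.] [-0.78  0.64  1.22  0.34  1.64 -0.82]
rest (0, -80, 400) (0, -1, 0) [ 559. -328.  370.] None
```

```bash
python3 - <<'E'
from h import *
ped=np.array([575,118,90]);rest=np.array([560,-320,60])
t0=env.read_state()['time_s']
for nm,t,o,up in [('w1',ped,(0,-60,330),(0,1,0)),('w2',ped,(50,-230,250),(0,1,0)),('w2b',ped,(-40,-230,130),(0,1,0)),('w3',rest,(-60,60,350),(1,0,0)),('w4',rest,(80,-60,350),(1,0,0))]:
    p,q=look(t,t+np.array(o),up); env.reach(p,q); env.hold(0.15); cam('wrist',nm); print(nm,env.read_state()['time_s'])
E
```

```text
w1 2.9667
w2 3.6917
w2b 4.6583
w3 6.6667
w4 7.6333
```

View pics/w1.png

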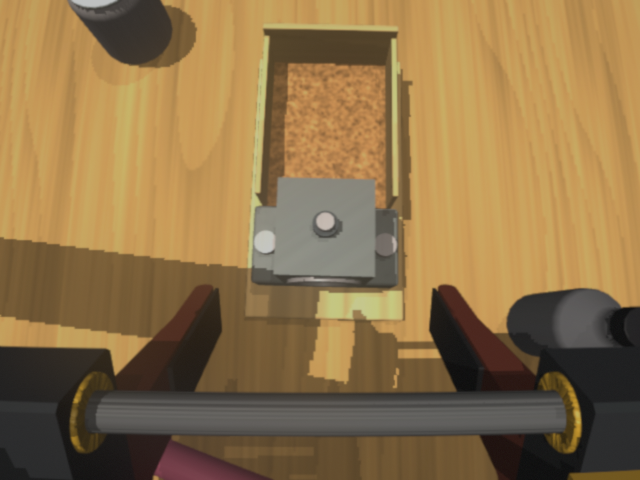

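View pics/w2.png

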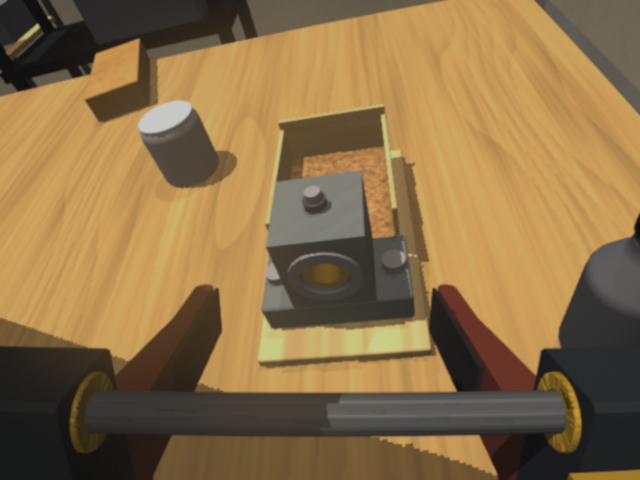

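View pics/w2b.png

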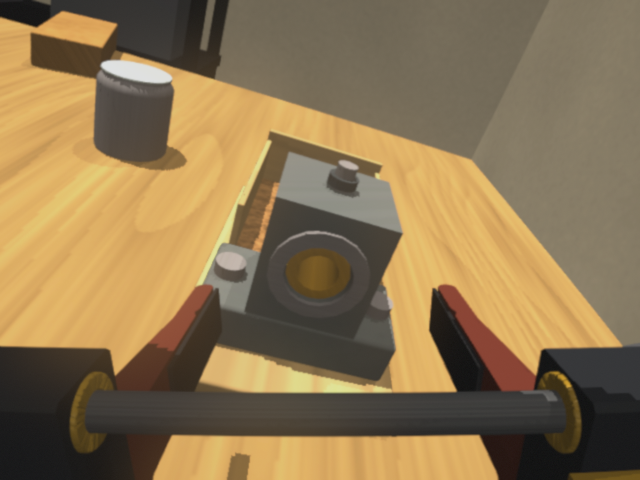

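View pics/w3.png

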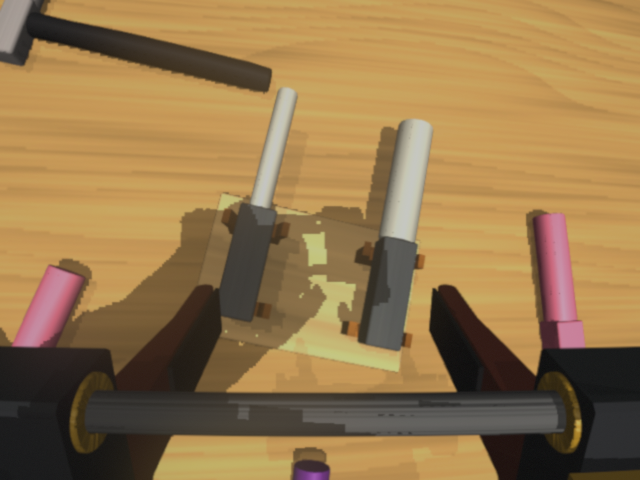

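View pics/w4.png

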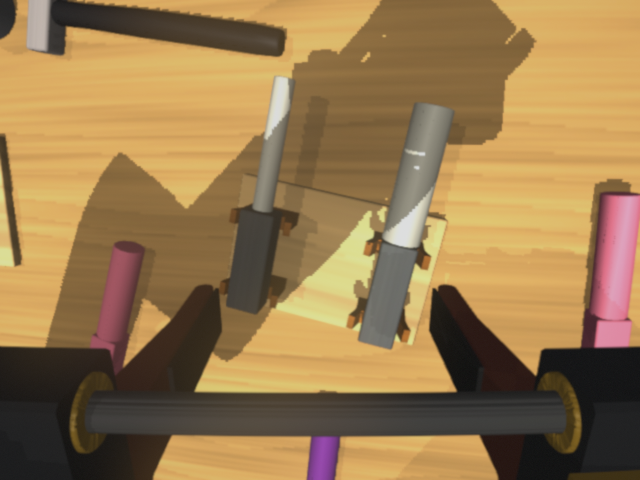

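w1 to w2b show the pedestal, with the top face corners, the pin and the bore ring at about (318,275) in w2b. w3 and w4 show both drifts in the rest, with the thick one on the right. I'll zoom in for sub-pixel picks.

```bash
python3 - <<'E'
from h import *
crop('w1','w1c',240,160,172,129); crop('w2','w2c',255,160,172,129); crop('w2b','w2bc',200,140,212,159)
E
```

```text
(no output)
```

View pics/w1c.png

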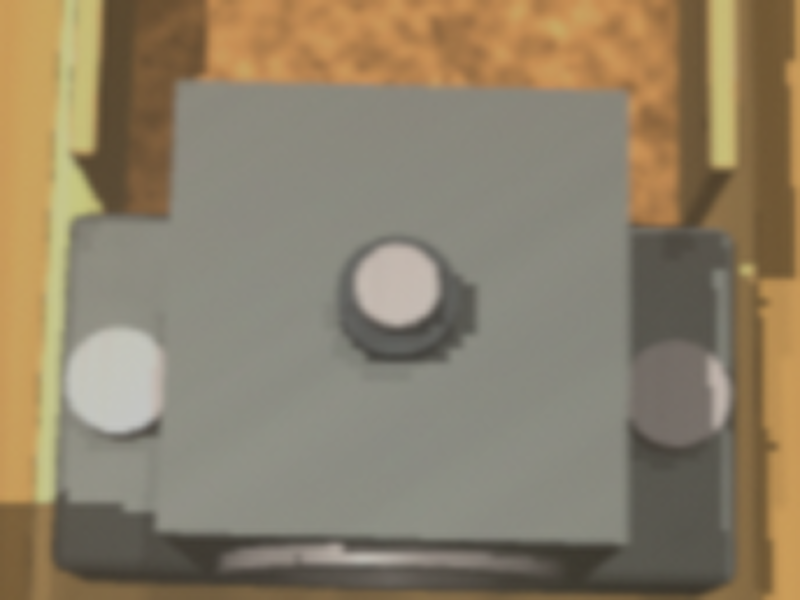

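View pics/w2c.png

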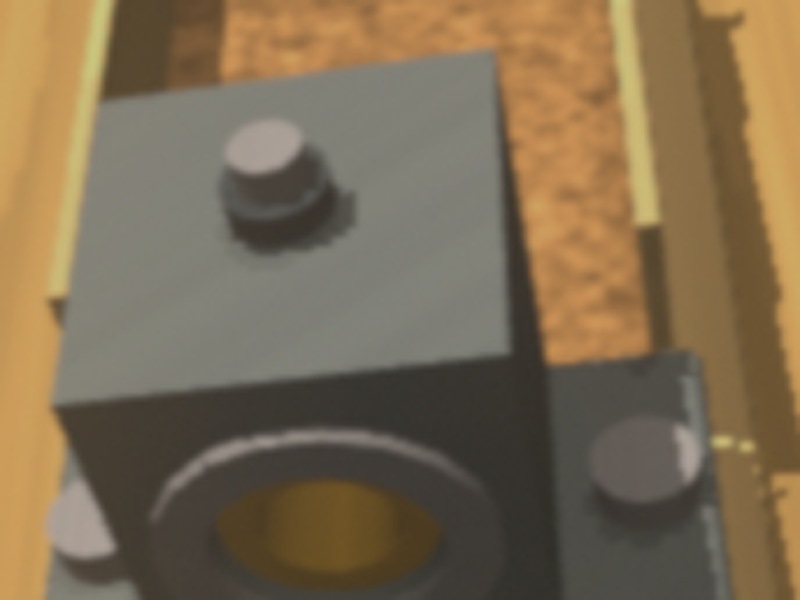

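View pics/w2bc.png

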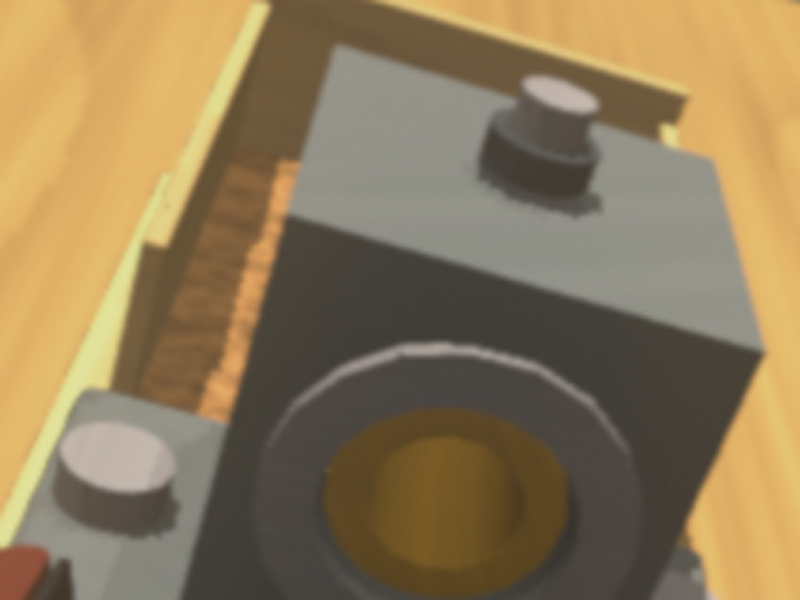

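```bash
python3 - <<'E'
from h import *
pts={'w1':(240,160,800/172,[(176,82),(627,93),(628,544),(156,530)]),
'w2':(255,160,800/172,[(100,101),(496,50),(510,353),(57,404)]),
'w2b':(200,140,800/212,[(340,46),(712,158),(763,352),(289,215)])}
C={};px={}
for n,(x0,y0,f,l) in pts.items():
    C[n]=load(n); g=cv2.cvtColor(cv2.imread(f'pics/{n}.png'),cv2.COLOR_BGR2GRAY)
    p=np.array([[x0+(u+.5)/f-.5,y0+(v+.5)/f-.5] for u,v in l],np.float32)
    r=cv2.cornerSubPix(g,p.copy().reshape(-1,1,2),(3,3),(-1,-1),(3,30,.01))[:,0]
    print(n,'move',np.abs(r-p).max(1).round(1)); r=np.where(np.abs(r-p).max(1,keepdims=True)<1.5,r,p); px[n]=r
X=[]
for i in range(4):
    x,res=tri([(C[n],px[n][i]) for n in px]); X.append(x); print(i,x.round(1),np.round(res,2))
X=np.array(X);c=X.mean(0)
d=(X[0]-X[3]+X[1]-X[2])[:2];l=(X[0]-X[1]+X[3]-X[2])[:2]
print('centre',c.round(1),'sizes',np.linalg.norm(X[0]-X[3]),np.linalg.norm(X[1]-X[2]),np.linalg.norm(X[0]-X[1]),np.linalg.norm(X[3]-X[2]))
print('yaw push',np.degrees(np.arctan2(d[1],d[0])),'from lateral',np.degrees(np.arctan2(l[1],l[0]))-90)
# yellow mask
for n in ['w2','w2b']:
    im=cv2.imread(f'pics/{n}.png');h=cv2.cvtColor(im,cv2.COLOR_BGR2HSV)
    m=((h[...,0]>15)&(h[...,0]<32)&(h[...,1]>150)&(h[...,2]<150)).astype(np.uint8)
    k,lab,st,ce=cv2.connectedComponentsWithStats(m)
    for i in range(1,k):
        if st[i,4]>100 and 260<ce[i][0]<380 and 230<ce[i][1]<320: print(n,st[i],ce[i])
E
```

```text
w1 move [0.3 2.8 0.9 0.4]
w2 move [1.1 0.  0.2 1.3]
w2b move [1.1 0.6 0.5 2.1]
0 [541.1 156.3 125.2] [0.31 0.64 0.41]
1 [610.8 154.3 124.5] [0.22 0.37 0.22]
2 [609.1  84.6 124.6] [0.29 0.28 0.08]
3 [539.6  86.2 124.5] [0.2  0.37 0.25]
centre [575.1 120.3 124.7] sizes 70.15132515885985 69.77622686908346 69.81016397340876 69.46576086999279
yaw push 88.67245621102819 from lateral 88.5393905132822
w2 [313 264  32  22 460] [326.70652174 273.55      ]
w2b [ 287  250   62   48 2303] [317.87103778 273.20712115]
```

```bash
python3 - <<'E'
from h import *
a=np.radians(88.6);ux=np.array([np.cos(a),np.sin(a),0]);uy=np.array([-ux[1],ux[0],0]);o=np.array([575.1,120.3,0])
for n in ['w2b','w2']:
    im=cv2.imread(f'pics/{n}.png');h=cv2.cvtColor(im,cv2.COLOR_BGR2HSV)
    m=((h[...,0]>12)&(h[...,0]<34)&(h[...,1]>110)&(h[...,2]<170)).astype(np.uint8)
    k,lab,st,ce=cv2.connectedComponentsWithStats(m)
    i=lab[274,318] if n=='w2b' else lab[274,326]
    c=max(cv2.findContours((lab==i).astype(np.uint8),0,1)[0],key=len)[:,0]
    P,D=ray(load(n),c)
    for d in (-35,-30):
        t=((o+ux*d-P)@ux)/(D@ux);X=P+D*t[:,None]-o;y=X@uy;z=X[:,2]
        A=np.c_[2*y,2*z,np.ones(len(y))];s=np.linalg.lstsq(A,y*y+z*z,rcond=None)[0]
        print(n,st[i],d,'y',y.min().round(1),y.max().round(1),'z',z.min().round(1),z.max().round(1),'circ',s[:2].round(1),np.sqrt(s[2]+s[0]**2+s[1]**2).round(1))
# collar depth: bright rim
crop('w3','w3c',330,100,133,260//2); crop('w3','w3d',330,220,120,140); crop('w4','w4c',340,90,133,130); crop('w4','w4d',340,220,120,140)
E
```

```text
w2b [ 286  248   65   51 2552] -35 y -17.5 18.8 z 68.2 102.6 circ [ 0.4 85.6] 17.5
w2b [ 286  248   65   51 2552] -30 y -18.8 18.5 z 64.3 99.6 circ [-0.4 82.2] 17.9
w2 [302 263  48  24 856] -35 y -18.4 16.8 z 70.8 100.5 circ [-0.4 85.8] 15.5
w2 [302 263  48  24 856] -30 y -17.4 18.6 z 63.9 94.3 circ [ 1.  79.3] 15.9
```

View pics/w3d.png

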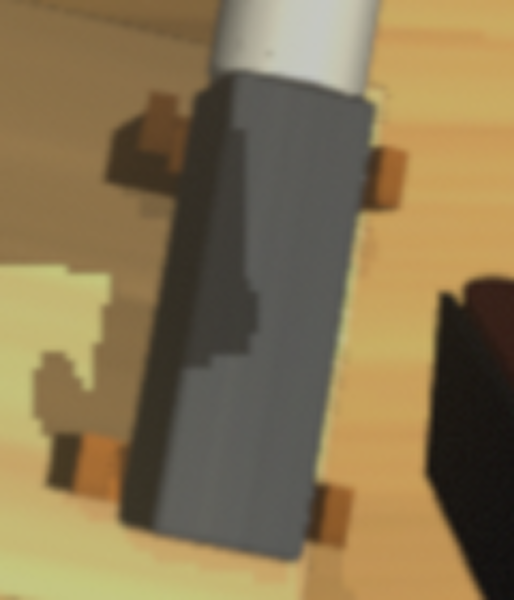

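View pics/w4d.png

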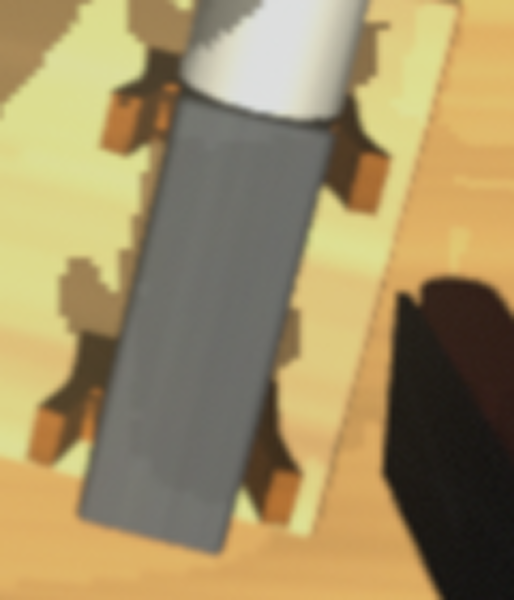

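View pics/w3c.png

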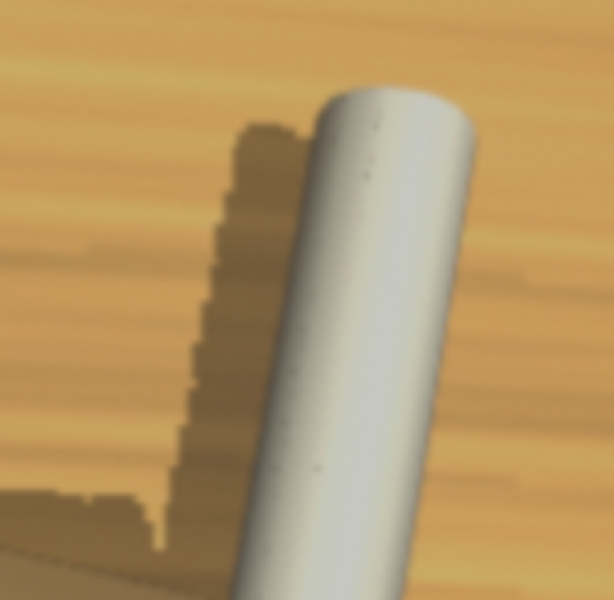

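View pics/w4c.png

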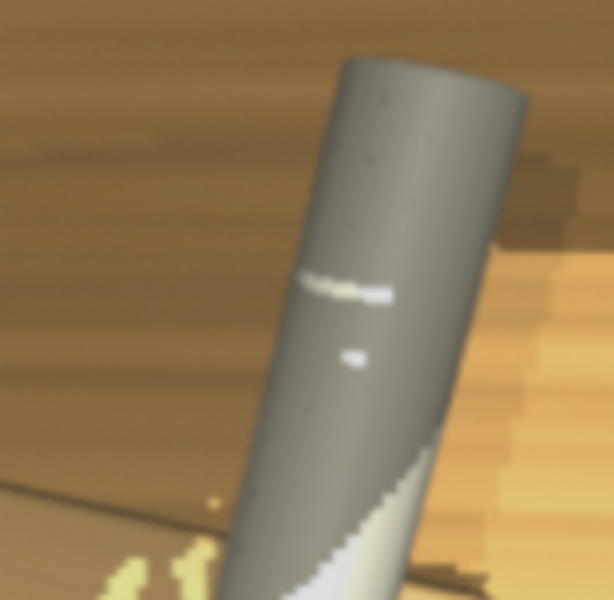

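```bash
python3 - <<'E'
from h import *
f=600/140
p3=[(330+(u+.5)/f-.5,220+(v+.5)/f-.5) for u,v in [(235,72),(373,100),(298,558),(155,530)]]
p4=[(340+(u+.5)/f-.5,220+(v+.5)/f-.5) for u,v in [(183,95),(333,128),(218,553),(80,518)]]
c3,c4=load('w3'),load('w4')
X=[]
for a,b in zip(p3,p4):
    x,r=tri([(c3,a),(c4,b)]);X.append(x);print(x.round(1),np.round(r,2))
X=np.array(X);c=X.mean(0);d=X[0]-X[3]+X[1]-X[2]
print(c.round(1),'yaw',np.degrees(np.arctan2(d[1],d[0])),'pitch',np.degrees(np.arcsin(d[2]/np.linalg.norm(d))),'len',np.linalg.norm(d)/2,'w',np.linalg.norm(X[0]-X[1]),np.linalg.norm(X[2]-X[3]))
for cc,pp in((c3,p3),(c4,p4)):
    Y=onz(cc,pp,75);d=Y[0]-Y[3]+Y[1]-Y[2];print('z75',Y.mean(0).round(1),np.degrees(np.arctan2(d[1],d[0])).round(2))
# tip check: rod end centre top-edge mid and side edges
t3=[(330+(395+.5)/(600/130)-.5,100+(88)/(600/130)-.5)];t4=[(340+(436)/(600/130)-.5,90+(76)/(600/130)-.5)]
print('tip top',tri([(c3,t3[0]),(c4,t4[0])]))
E
```

```text
[ 559.9 -369.3   71.9] [0.03 0.03]
[ 555.  -397.1   72.8] [0.07 0.07]
[ 467.9 -379.1   73.5] [0.06 0.06]
[ 473.5 -351.7   73.7] [0.15 0.15]
[ 514.1 -374.3   73. ] yaw -11.603470274405552 pitch -0.7851778035747264 len 88.57623930065309 w 28.221448403717172 27.9912485222226
z75 [ 514.  -373.6   75. ] -11.4
z75 [ 514.7 -374.4   75. ] -11.54
tip top (array([ 666.19929042, -402.77947917,   71.21201717]), [2.4229938014269505, 2.422993801426971])
```

The measurements agree. The bore axis passes through (575.1, 120.3) with a yaw of 88.6°, and the thick drift's origin is (514.3, −374.1) with a yaw of −11.5° and a top face near 73–75 mm. Now the grasp.

```bash
cat >> h.py <<'E'
def down(deg):
    a=np.radians(deg);c,s=np.cos(a),np.sin(a)
    return R.from_matrix(np.array([[c,s,0],[s,-c,0],[0,0,-1]])).as_quat()
DO=np.array([514.3,-374.1,60.]);DY=-11.5;G=11.
def ud(deg): a=np.radians(deg);return np.array([np.cos(a),np.sin(a),0])
GP=DO+G*ud(DY)   # grasp point
PO=np.array([575.1,120.3,0]);PY=88.6
def st():
    s=env.read_state();print('t',round(s['time_s'],2),'pos',np.round(s['tool_pos'],1),'F',np.round(s['force'],1),'M',np.round(s['wrist_torque'],2),'w',round(s['width'],1));return s
E
python3 - <<'E'
from h import *
q=down(DY);g=GP+[0,0,61]
set_gripper(64)
env.reach(g+[0,0,110],q);st()
env.hold(.1);cam('wrist','g0')
print(env.move_l(g,rate=120,f_stop=8));env.hold(.1);st()
cam('scene','g1');cam('side','g1d')
crop('g1','g1c',190,140,160,120);crop('g1d','g1dc',330,230,160,120)
E
```

```text
t 8.71 pos [ 525.7 -376.3  231.4] F [ 0.2 -0.1  0.9] M [ 0.03  0.15 -0.04] w 63.5
False
t 10.03 pos [ 525.6 -376.6  122. ] F [ 0.1  0.6 -0.3] M [ 0.01  0.18 -0.01] w 64.0
```

View pics/g1c.png

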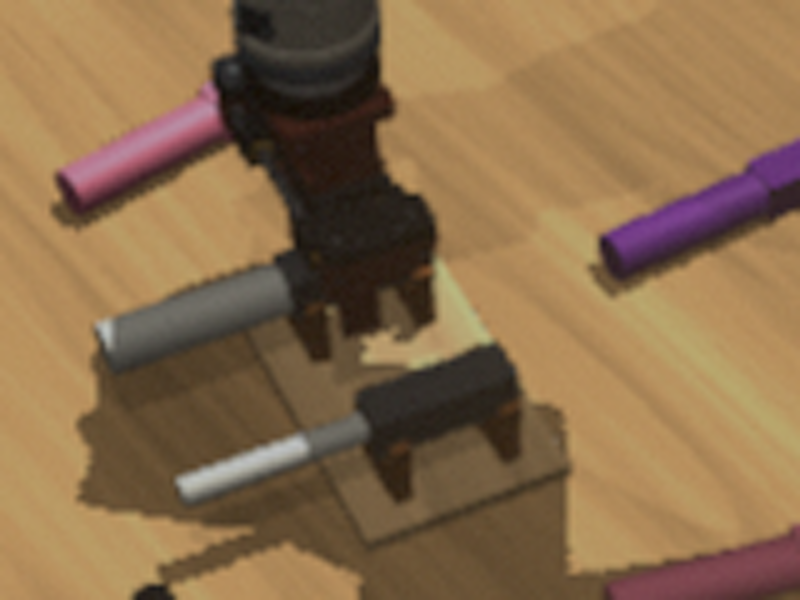

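View pics/g1dc.png

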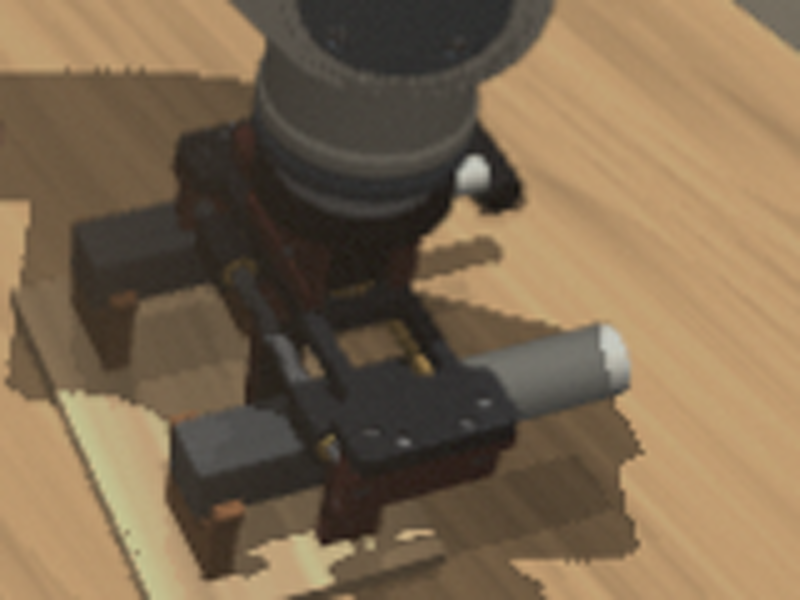

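View pics/g0.png

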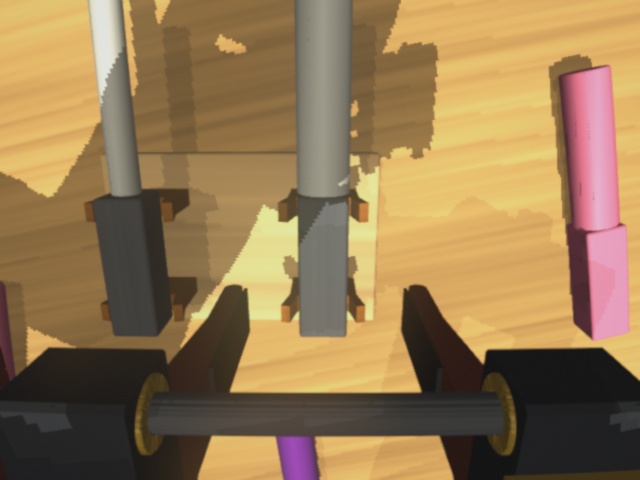

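The fingers straddle the handle between the forks (side crop around (350,500)) and the axes line up in g0. I'll close, lift, and check how the drift hangs.

```bash
python3 - <<'E'
from h import *
st();set_gripper(0);s=st()
env.move_l(s['tool_pos']+np.array([0,0,120]),rate=160);env.hold(.15);st()
cam('scene','l1');cam('side','l1d');cam('wrist','l1w')
np.save('grasp.npy',s['tool_pos'])
crop('l1','l1c',170,100,160,120);crop('l1d','l1dc',330,180,200,150)
E
```

```text
t 10.12 pos [ 525.4 -376.5  121.8] F [0.7 0.3 0. ] M [-0.02  0.14 -0.05] w 64.0
t 10.75 pos [ 525.1 -376.2  121. ] F [-0.6  1.4  1.5] M [ 0.11  0.13 -0.03] w 29.8
t 11.8 pos [ 524.5 -375.8  239.4] F [ 0.1 -0.5 -5.4] M [ 0.05  0.22 -0.03] w 29.9
```

View pics/l1c.png

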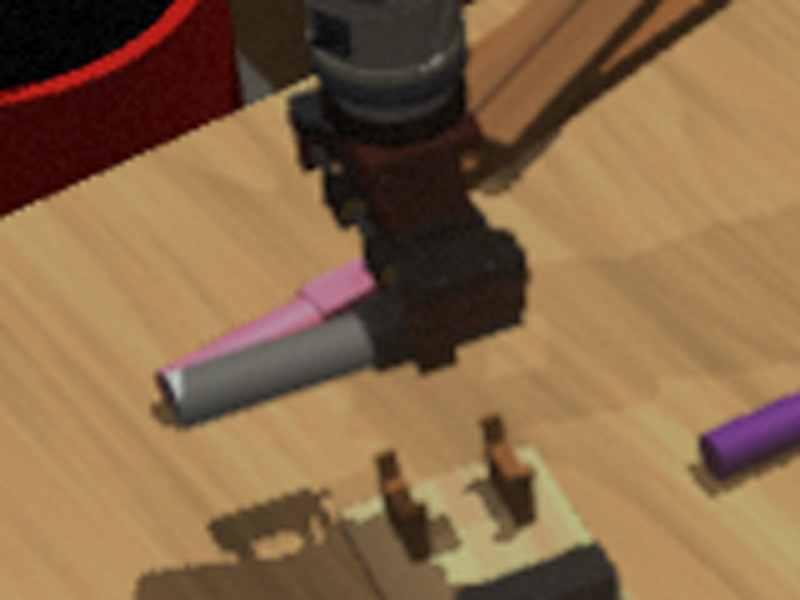

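View pics/l1dc.png

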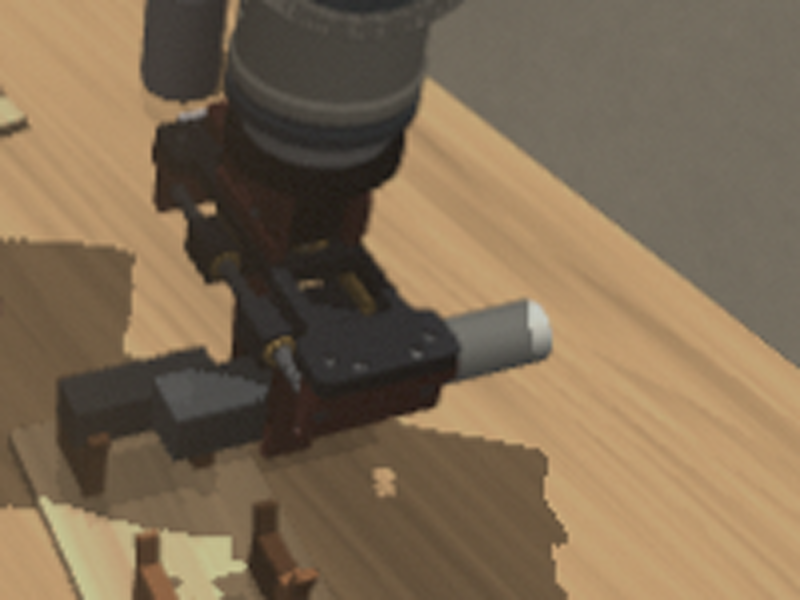

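View pics/l1w.png

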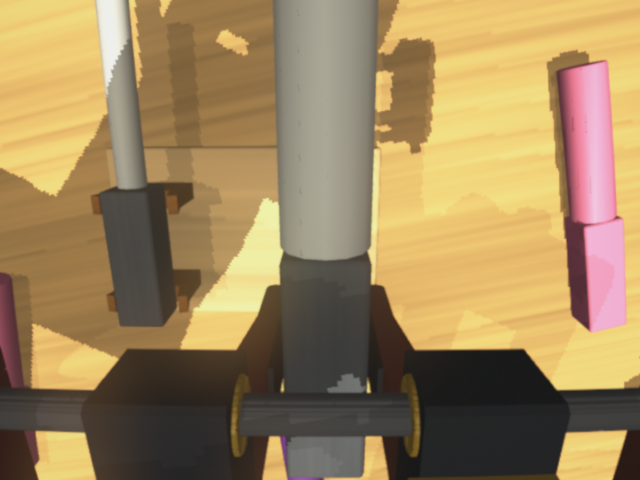

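The drift hangs level and centred between the pads: in the wrist view the handle edges are at columns 281 and 371. Next I carry it high to the open side and measure the tip against the bore.

```bash
cat >> h.py <<'E'
def tcp_for_tip(x,dz=0,dy=0):
    u=ud(PY);v=np.array([-u[1],u[0],0])
    return PO+u*(x-(155-G))+v*dy+np.array([0,0,85+61+dz])
E
python3 - <<'E'
from h import *
s=st();q=down(PY)
env.move_l(s['tool_pos']+np.array([0,0,40]),rate=160)
p=tcp_for_tip(-75)
env.reach(np.r_[p[:2],279],q)
env.move_l(p,rate=160);env.hold(.2);st()
cam('scene','p1');cam('side','p1d');cam('wrist','p1w')
crop('p1','p1c',300,220,160,120);crop('p1d','p1dc',230,140,160,120)
for n in ('p1','p1d','p1w'): print(n,proj(load(n),[tcp_for_tip(-75)+ud(PY)*144-[0,0,61],PO-35*ud(PY)+[0,0,85]]).round(1))
E
```

```text
t 11.95 pos [ 524.8 -376.   240.1] F [ 0.4  0.3 -6.3] M [0.07 0.27 0.01] w 30.1
t 14.71 pos [570.3 -98.7 147.1] F [-0.3 -0.2 -5.5] M [-0.15  0.07 -0.01] w 29.8
p1 [[335.8 290.4]
 [345.9 301.2]]
p1d [[315.  197.7]
 [308.4 190.2]]
p1w [[ 325.9 -119.8]
 [ 325.9 -273.2]]
```

View pics/p1c.png

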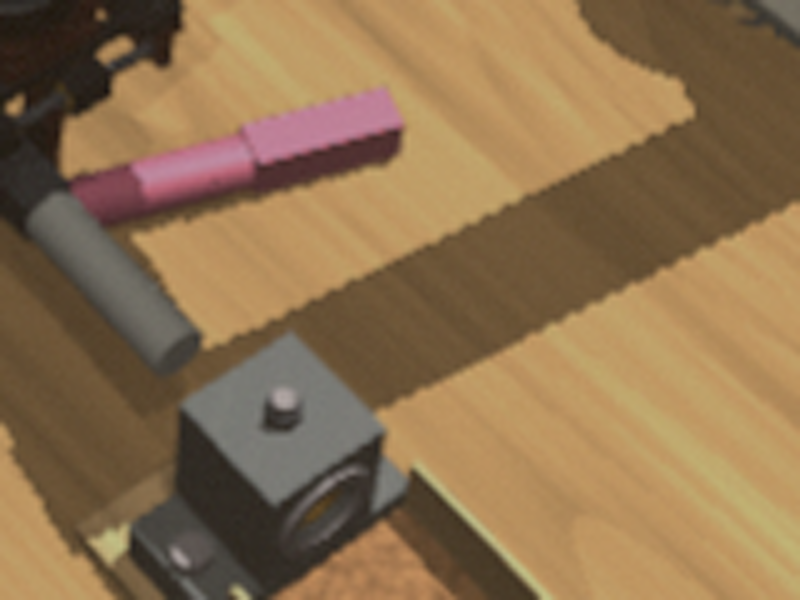

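View pics/p1dc.png

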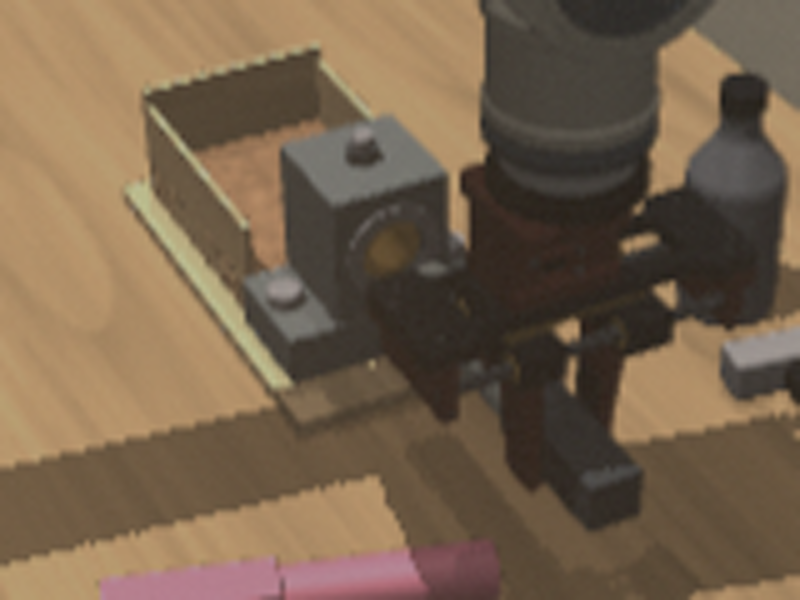

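View pics/p1w.png

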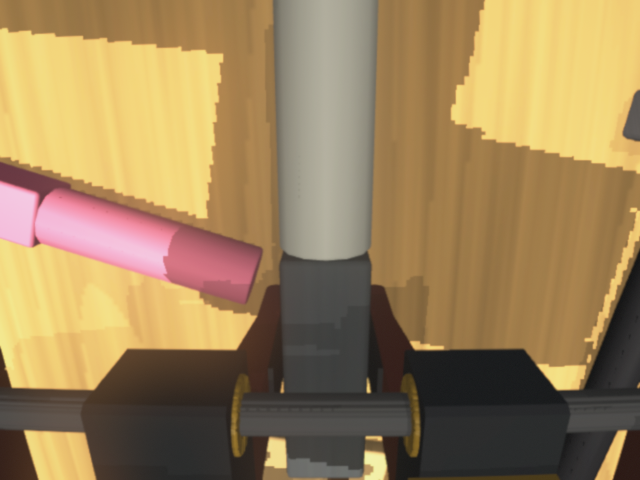

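The tip face centre is at (336.2, 290.2) in the scene view, against a predicted (335.8, 290.4), so it is aligned. I'll insert gently, with force stops.

```bash
python3 - <<'E'
from h import *
print(proj(load('p1'),[PO+[0,0,141]]))
q=down(PY)
print(env.move_l(tcp_for_tip(-42),q,rate=70,f_stop=6));st()
print(env.move_l(tcp_for_tip(-15),q,rate=30,f_stop=22));s=st()
print('tip x',(s['tool_pos']-PO)@ud(PY)+144)
cam('scene','i1');cam('side','i1d');cam('wrist','i1w')
crop('i1','i1c',300,240,160,120)
E
```

```text
[[356.42967175 298.47733201]]
False
t 15.48 pos [570.6 -65.2 146. ] F [ 0.6  0.3 -4.8] M [-0.16  0.09  0.01] w 29.8
False
t 16.53 pos [571.3 -38.9 146.1] F [ 0.8 -5.1 -5.5] M [-0.92  0.04 -0.03] w 30.1
tip x -15.261185561105208
```

View pics/i1c.png

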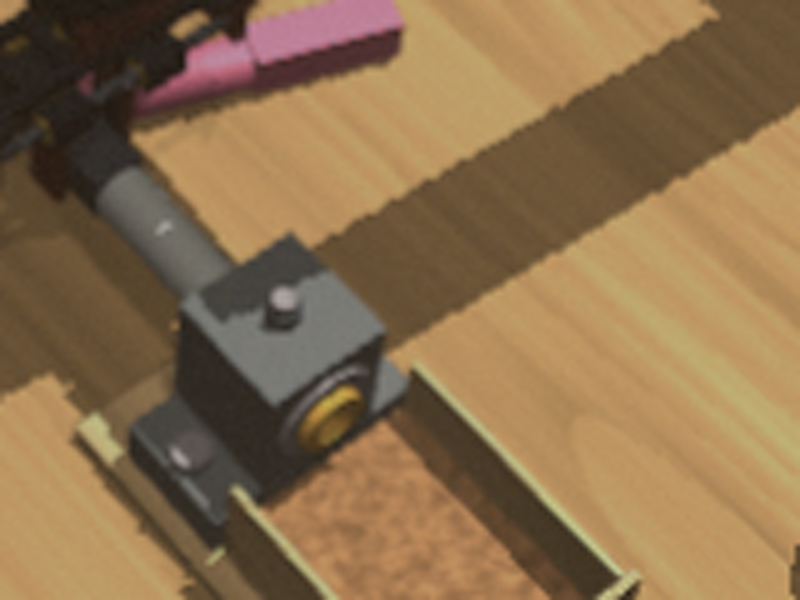

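The sleeve is moving at about 5 N, with its end now showing at the far mouth (crop (333,415)). I'll push on through.

```bash
python3 - <<'E'
from h import *
q=down(PY)
print(env.move_l(tcp_for_tip(20),q,rate=50,f_stop=22));st()
print(env.move_l(tcp_for_tip(48),q,rate=40,f_stop=22));s=st();env.hold(.2)
print('tip x',(s['tool_pos']-PO)@ud(PY)+144)
cam('scene','i2');cam('side','i2d');cam('wrist','i2w')
crop('i2','i2c',300,240,160,120)
E
```

```text
False
t 17.53 pos [572.   -3.5 145.9] F [ 0.3 -0.3 -5.1] M [-0.14  0.05 -0.03] w 30.2
False
t 18.38 pos [572.7  24.4 146. ] F [ 0.3  0.8 -5.7] M [-0.18  0.04  0.02] w 29.8
tip x 48.02815986763382
```

View pics/i2c.png

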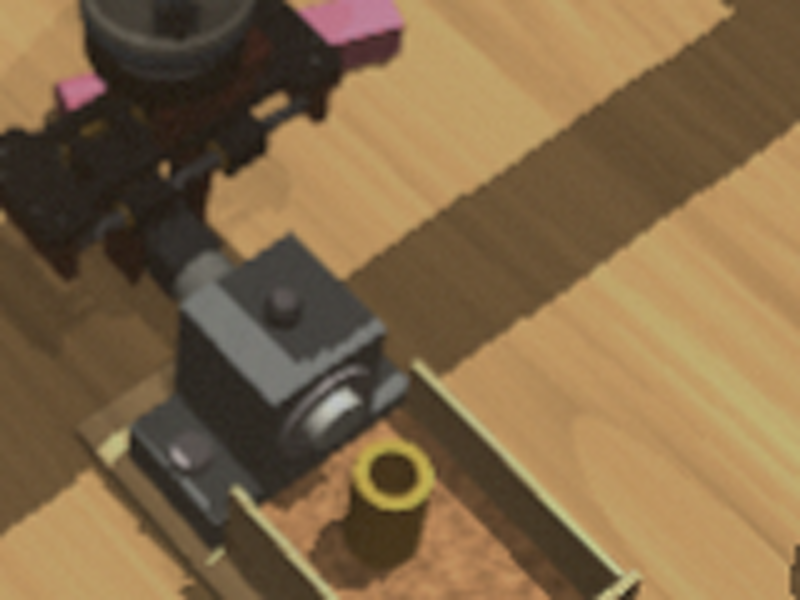

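View pics/i2w.png

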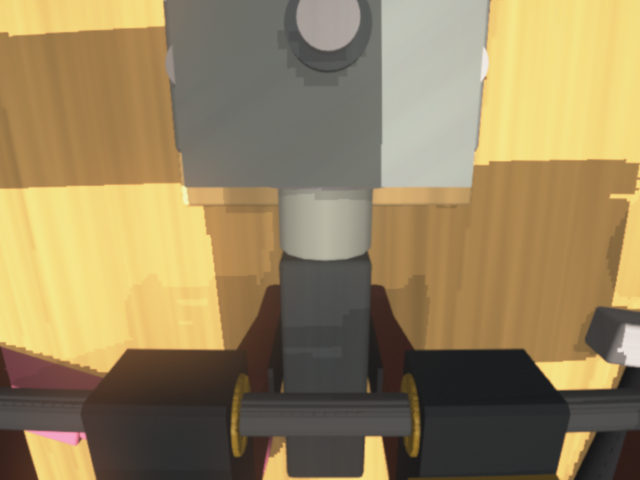

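The sleeve has dropped clear and stands upright in the tray (crop (390,500)). The drift hasn't moved in the grip: the handle front is still at row 257. I'll withdraw and go back above the rest.

```bash
python3 - <<'E'
from h import *
q=down(PY)
print(env.move_l(tcp_for_tip(-75),q,rate=110,f_stop=20));st()
p=tcp_for_tip(-75);env.move_l(np.r_[p[:2],279],q,rate=170)
g=GP+[0,0,61];q2=down(DY)
env.reach(np.r_[g[:2],279],q2);env.move_l(g+[0,0,40],q2,rate=160);env.hold(.2);s=st()
print('cmd',g, 'gr',np.load('grasp.npy'), R.from_quat(s['orientation']).as_matrix()[:,0])
cam('scene','r1');cam('side','r1d');cam('wrist','r1w')
crop('r1','r1c',170,120,160,120);crop('r1d','r1dc',330,200,160,120)
E
```

```text
False
t 20.0 pos [569.7 -98.1 145.9] F [ 0.5 -0.2 -5.7] M [-0.13  0.05  0.04] w 29.8
t 23.21 pos [ 525.6 -376.7  162.3] F [ 0.3 -0.  -5.6] M [0.02 0.23 0.  ] w 29.9
cmd [ 525.07917175 -376.29304728  121.        ] gr [ 525.06640204 -376.17961349  120.97964815] [ 0.97992019 -0.19938034  0.00197598]
```

View pics/r1w.png

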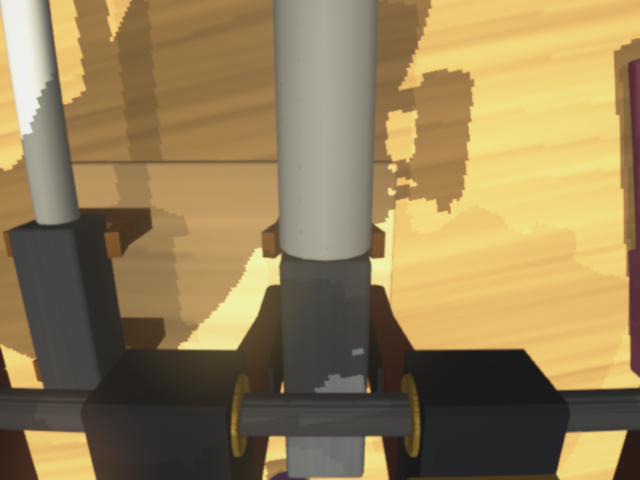

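View pics/r1dc.png

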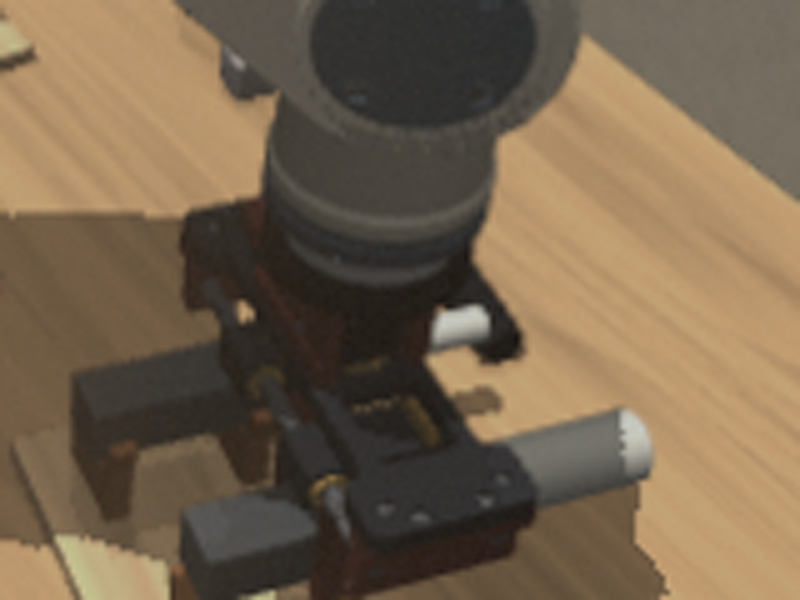

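The drift is centred over its forks, with the lips at columns 263 and 384 and the axis at 324. Lowering and releasing.

```bash
python3 - <<'E'
from h import *
g=GP+[0,0,61];q2=down(DY)
print(env.move_l(g+[0,0,8],q2,rate=80,f_stop=8));st()
print(env.move_l(g+[0,0,-1],q2,rate=20,f_stop=3.5));env.hold(.15);s=st()
cam('side','q0d');crop('q0d','q0dc',330,200,160,120)
E
```

```text
False
t 23.91 pos [ 524.9 -376.1  128.2] F [-0.6  0.1 -5. ] M [-0.03  0.15  0.05] w 29.8
True
t 24.5 pos [ 525.2 -376.4  120.9] F [-0.1  0.   4.8] M [0.04 0.2  0.01] w 29.6
```

View pics/q0dc.png

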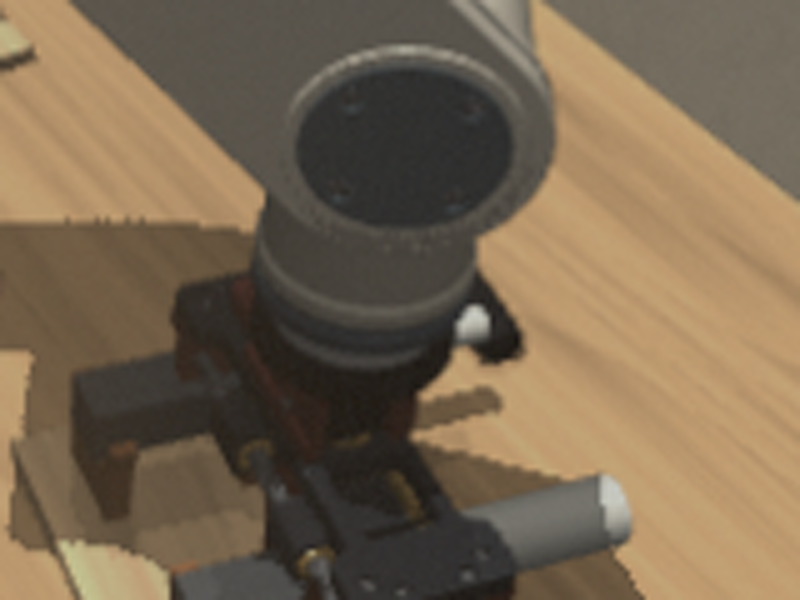

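The weight is on the rest (force from −5 to +4.8 N) at the original height. Open, retreat and check.

```bash
python3 - <<'E'
from h import *
set_gripper(64);env.hold(.1);s=st()
env.move_l(s['tool_pos']+np.array([0,0,150]),rate=170);env.hold(.2);st()
cam('wrist','z1')
p,q=look([560,-320,60],np.array([560,-320,60])+np.array((-60,60,350)),(1,0,0))
env.reach(p,q);env.hold(.15);cam('wrist','z2');cam('scene','z2s');cam('side','z2d');st()
# compare with initial views
for a,b in (('w3','z2'),('s0','z2s'),('d0','z2d')):
    A=cv2.imread(f'pics/{a}.png');B=cv2.imread(f'pics/{b}.png');cv2.imwrite(f'pics/cmp_{b}.png',cv2.resize(np.hstack([A,B]),(800,300)))
crop('z2s','z2sc',190,170,240,180)
E
```

```text
t 25.36 pos [ 524.1 -375.5  119.2] F [-0.7  0.1 -0. ] M [-0.07  0.1  -0.01] w 64.2
t 26.59 pos [ 523.7 -375.3  268. ] F [-0.7 -0.5  0.2] M [ 0.01  0.13 -0.07] w 64.1
t 27.57 pos [ 466.  -278.2  302.2] F [-0.  -0.4 -0.7] M [ 0.1   0.35 -0.01] w 63.7
```

View pics/z2.png

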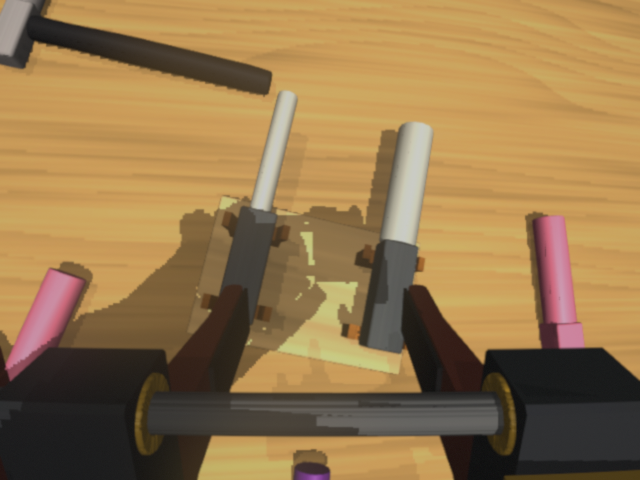

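View pics/z2s.png

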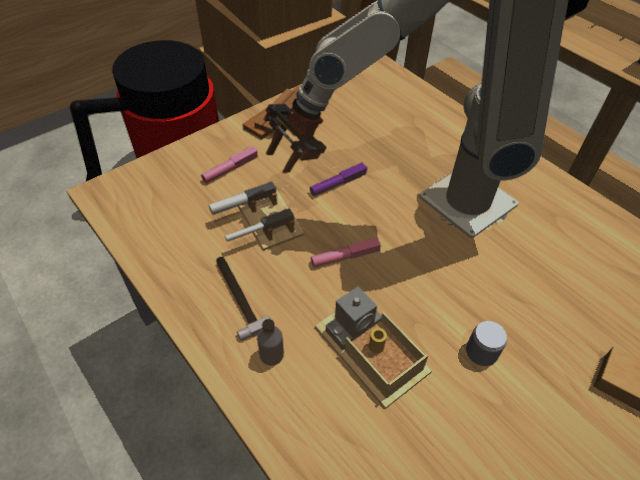

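View pics/z2d.png

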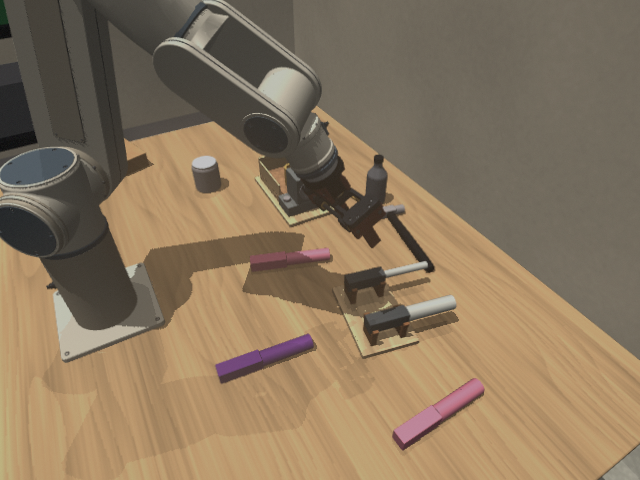

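Everything matches the starting views. The drift's tip and handle end are at the same pixels, (212,208) and (276,189) in the scene view and (453,303) in the side view. The sleeve stands in the tray at (378,342), and the bystanders and the slim drift haven't moved. The arm is clear, so I'm handing in.

```bash
python3 - <<'E'
from h import *
print(workorder.sign_off());st()
E
```

```text
the job is handed in; nothing more can be done
None
the job is handed in; nothing more can be done
```

The job is done and handed in at about 27.6 s on the robot's clock, inside the 48 s limit. I pushed the sleeve through the bore with the thick drift, which needed only about 5 N. It dropped into the tray, where it stands upright. The drift is back in its own place on the rest, the same way round, and released with the arm clear.

**Final checks:** The scene, side and wrist pictures show the thick drift at its starting pixels, read by eye. The slim drift, hammer, bottle and tin look unmoved, and the fingers stayed well clear of the sleeve. The weight came onto the rest at the same height as at the grasp, within about 0.1 mm.

**Disagreements:**
- The drift's handle top triangulated to about 73 mm, against 75 mm from the text. I used the text's value, and the contact height when laying the drift back agreed with it.
- My direct fit of the bore's height scattered between 79 and 86 mm. I took 85 mm, supported by the housing top measured at 124.7 mm and by the drift going in without touching.

No check failed.

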